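# Make up the xylophone drilling stacks

## Robot

A 6-joint arm with a two-finger parallel gripper is mounted at the origin on the work surface. World frame = base frame: x ahead of the robot, y to its left, z up, the work surface at z = 0. Lengths are in m, angles in degrees, forces in N, time in s.
With the tool pointing down it reaches from about 0.375 to 0.75 m from the base axis. Payload 9 kg.
Tool frame: the origin (TCP) lies where the fingers leave the gripper's body, on its centre line; the fingertips stand 73 mm ahead of it and the grasp point (between the pads) lies 54 mm ahead of it (robot.tip_reach is the distance from the TCP to the fingertips, in m); z points along the fingers, y is the direction in which the jaws open and shut (so a half turn about z gives the same grasp; the last joint's range is limited). The gripper opens to 85 mm and grips with 20 to 120 N. Pads are 22 mm wide; open, the fingers measure 114 mm over their backs; the gripper's body (76 mm by 85 mm) begins 54 mm behind the grasp point. The pads swing forward as they close: fully open they stand 13 mm farther back than shut.
Start: joints at [62.699, 5.964, 5.575, 89.605, 0, 77.527], TCP at [0.154, 0.58, 0.304] pointing down, gripper open.
Joint ranges: [-171.21, 171.21], [-48.23, 106.86], [-62.78, 66.21], [-105.2, 120.99], [-86.42, 89.51], [-180, 180]. Speed limits (degrees/s): [127.2, 127.2, 147.25, 180, 180, 180].

## Interface

Orientations are given as [roll, pitch, yaw] about the fixed x, y, z axes, in that order (R = Rz(yaw) Ry(pitch) Rx(roll)).
In Python, from plant import robot gives the robot as it stands. Calls block until the motion is done:
- robot.move_pose(position, orientation): joint-space move of the TCP to a pose.
- robot.line_to(position, vel=0.15, rotation=None, guard=None): straight line of the TCP; rotation=None keeps the orientation; vel is the mean speed in m/s. With guard (N) it stops when the force on the tool has changed by that much, and returns True; else False.
- robot.goto_joints(angles): joint-space move.
- robot.set_gripper(opening): finger opening in m; the grip force is fixed at half the most; returns when the fingers have stopped.
- robot.pause(seconds).
- robot.ik(position, orientation): joint angles nearest the present ones, or None.
- robot.observe(): the state.
- robot.grab_frame(name): name is "scene" or "side" or "wrist"; returns the picture (420x560x3 uint8, blue, green, red); there is no depth.
- robot.get_calibration(name): a dict with "vertical_fov" (degrees; the focal length in pixels is half the picture's height over the tangent of half this angle, whatever the lens; pixels are square), "cx", "cy" (the principal point, pixels), "rvec" (rotation vector, rad) and "tvec" (3), from world to camera coordinates, as OpenCV has them. Camera axes: x right, y down, z forward; pixel columns grow to the right and rows downward; lengths in m; the calibration is good to about 2 mm. The wrist camera is an equidistant fisheye: a pixel r from the principal point sees the ray r / f radians off the axis. A picture is of the moment at which its call begins: read the wrist's pose just before it. get_calibration takes no time and is no camera call; for the wrist camera it gives the pose at the moment of the call.
A pose or a line that the arm cannot do raises robot.IKError and nothing moves.
- robot.job_done(): hands the job in, once; it reports no verdict.
The state is a dict: "time": time; "q": joint angles; "qvel": joint speeds; "joint_torque": joint torques, N m; "tool_pos": TCP position; "tcp_rot": TCP orientation; "ft_force": force on the tool from outside, world axes, zero at the start; "torque": the same for the moment, N m; "gripper_width": finger opening in m.
Only numpy, scipy, OpenCV 4.12 (cv2) and the standard library are available. Lean on these libraries where they do the work, as an engineer would, in place of code of your own. Each camera call takes 0.05 s, during which the arm holds its last target.

## Task

Get the toy xylophone bars ready for drilling. In the blue (longer) cradle lay the long white backing board flat between the end stops, then the purple bar on it, then the grey drill-guide block on top; in the black (shorter) cradle lay the short white backing board, then the red bar on it. Each piece lies right way up, centred on what is under it and lined up lengthwise with it, and the spare green and yellow bars stay where they are.

Things in the scene. Friction and masses are not known exactly. Their poses are not given: they have to be found in the camera images.
- long_cradle: The longer, blue drilling cradle, fixed to the bench: a flat bed 160 long x 70 wide (mm), its top 12 above the bench, with an upright stop 10 thick across each end, the stops' tops 28 above the bench, 140 clear between the stops; the long sides are open. Origin at the centre of its underside, x along its length (stop to stop), z up. 
- short_cradle: The shorter, black drilling cradle, fixed to the bench: a flat bed 128 long x 70 wide (mm), its top 12 above the bench, with an upright stop 10 thick across each end, the stops' tops 28 above the bench, 108 clear between the stops; the long sides are open. Origin at the centre of its underside, x along its length (stop to stop), z up. 
- long_backing: The long white backing board, a loose plain white slab 120 long x 44 wide x 16 high (mm). Origin at the centre of its underside, x along its length, z up. 
- short_backing: The short white backing board, a loose plain white slab 88 long x 44 wide x 16 high (mm). Origin at the centre of its underside, x along its length, z up. 
- purple_bar: Purple wooden tone bar, a loose flat bar 116 long x 28 wide x 12 high (mm), with two small dark punch marks on its centre line. Origin at the centre of its underside, x along its length, z up. 
- red_bar: Red wooden tone bar, a loose flat bar 84 long x 28 wide x 12 high (mm), with two small dark punch marks on its centre line. Origin at the centre of its underside, x along its length, z up. 
- guide_block: Grey anodised aluminium drill guide, a loose block 90 long x 36 wide x 24 high (mm) with two brass bushings in its top. Origin at the centre of its underside, x along its length, z up. 
- green_bar: Green spare wooden tone bar, a loose flat bar 104 long x 28 wide x 12 high (mm), with two small dark punch marks on its centre line. Origin at the centre of its underside, x along its length, z up. Not to be moved.
- yellow_bar: Yellow spare wooden tone bar, a loose flat bar 94 long x 28 wide x 12 high (mm), with two small dark punch marks on its centre line. Origin at the centre of its underside, x along its length, z up. Not to be moved.
Not all that is in view belongs to the job. Leave any pink or turquoise look-alike of the long_backing alone. What is shaped like the short_backing but turquoise is not meant.

How it is judged (in metres and radians):
At the end, for the whole second after the job is handed in: All at rest, flat, right way up, stacked as told: each backing within 11 mm lengthwise and 12 mm crosswise of its cradle's centre, each bar and the guide within 12 and 10 mm of the centre of the piece below, heights within 5 mm, tilt under 0.1 rad, lengthwise axes within 0.2 rad (x of long_backing in the frame of long_cradle between -0.011 and 0.011 m and y of long_backing in the frame of long_cradle between -0.012 and 0.012 m and z of long_backing in the frame of long_cradle between 0.007 and 0.017 m and angle between the x axis of long_backing and the x axis of long_cradle, either way round below 0.2 rad and angle between each of long_backing, purple_bar, guide_block, short_backing, red_bar's own z axis and vertical below 0.1 rad and linear speed of each of long_backing, purple_bar, guide_block, short_backing, red_bar below 0.02 m/s and angular speed of each of long_backing, purple_bar, guide_block, short_backing, red_bar below 0.2 rad/s and x of purple_bar in the frame of long_backing between -0.012 and 0.012 m and y of purple_bar in the frame of long_backing between -0.01 and 0.01 m and z of purple_bar in the frame of long_backing between 0.011 and 0.021 m and angle between the x axis of purple_bar and the x axis of long_backing, either way round below 0.2 rad and x of guide_block in the frame of purple_bar between -0.012 and 0.012 m and y of guide_block in the frame of purple_bar between -0.01 and 0.01 m and z of guide_block in the frame of purple_bar between 0.007 and 0.017 m and angle between the x axis of guide_block and the x axis of purple_bar, either way round below 0.2 rad and x of short_backing in the frame of short_cradle between -0.011 and 0.011 m and y of short_backing in the frame of short_cradle between -0.012 and 0.012 m and z of short_backing in the frame of short_cradle between 0.007 and 0.017 m and angle between the x axis of short_backing and the x axis of short_cradle, either way round below 0.2 rad and x of red_bar in the frame of short_backing between -0.012 and 0.012 m and y of red_bar in the frame of short_backing between -0.01 and 0.01 m and z of red_bar in the frame of short_backing between 0.011 and 0.021 m and angle between the x axis of red_bar and the x axis of short_backing, either way round below 0.2 rad); the robot touches nothing.
It fails at once if the green spare bar is moved more than 20 mm (distance of green_bar from where it was at the start of the episode above 0.02 m).
It fails at once if the yellow spare bar is moved more than 20 mm (distance of yellow_bar from where it was at the start of the episode above 0.02 m).
It also fails if it takes over 133 s, if anything falls off the work surface, if the arm or the gripper's body presses on something with over 40 N, if the wrist force passes 120 N, or if a joint passes its speed limit or range.

## Working session

There is one attempt and no reset: what is moved stays moved. The work goes in short steps, each a Python script; the robot and the scene stay as the last script left them, time stands still between calls to the robot, and variables do not carry over. Pictures are saved under pics/ and viewed, and the job is handed in when it is done.

```bash
ls; mkdir -p pics; python3 - <<'E'
from plant import robot
import cv2
for n in ("scene","side","wrist"):
    c=robot.get_calibration(n); print(n,c)
    cv2.imwrite(f"pics/{n}0.png",robot.grab_frame(n))
o=robot.observe(); print(o)
E
```

```text
pics
scene {'vertical_fov': 56.38375332037274, 'cx': 276.6948694697928, 'cy': 206.64740210803078, 'rvec': array([ 1.97140653,  1.86603168, -0.52189478]), 'tvec': array([-0.05284693, -0.36021559,  1.24511557])}
side {'vertical_fov': 45.64644036675948, 'cx': 288.162397713855, 'cy': 206.03939879978165, 'rvec': array([ 2.19004421, -0.10913024,  0.06507575]), 'tvec': array([-0.46076858,  0.0977982 ,  1.06527236])}
wrist {'vertical_fov': 65.70646984690485, 'cx': 282.28544864209107, 'cy': 210.70882430571993, 'rvec': array([-2.29221733, -1.76613315, -0.26431963]), 'tvec': array([-0.59871375, -0.03851151,  0.37883539])}
{'time': 0.15, 'q': array([6.26991257e+01, 5.99297444e+00, 5.53686690e+00, 8.96052862e+01,
       6.34901788e-05, 7.75245463e+01]), 'qvel': array([-0.02938831, -0.24592462,  0.1418982 ,  0.05251949,  0.03075454,
       -0.02859286]), 'joint_torque': array([ 2.69182114e-03, -5.57352626e+01,  5.04008210e+01,  1.22586486e-02,
       -3.01768760e-04, -2.71612987e-05]), 'tool_pos': array([0.15344904, 0.57985183, 0.30327417]), 'tcp_rot': array([-1.79940070e+02, -1.33243436e-02,  1.65174572e+02]), 'ft_force': array([-0.76590468,  0.46413922,  0.68925056]), 'torque': array([ 0.03861383, -0.0335396 , -0.00222567]), 'gripper_width': 0.0853761182161414}
```

View pics/scene0.png

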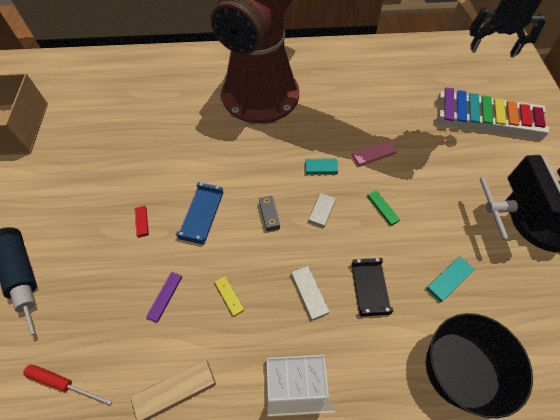

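View pics/side0.png

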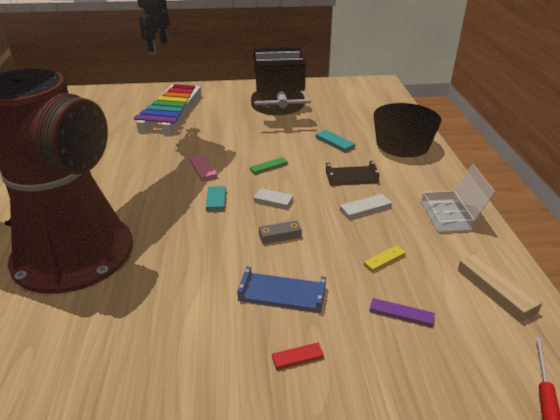

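View pics/wrist0.png

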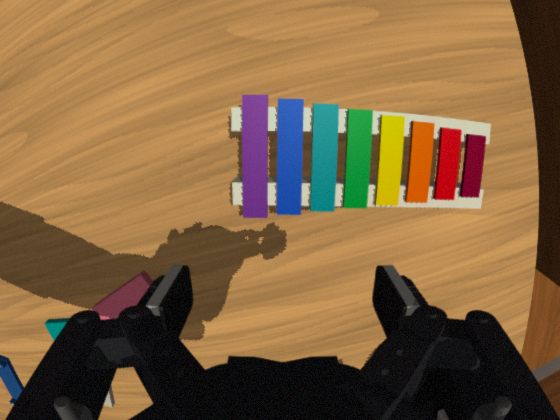

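The scene picture shows these candidates:
- **Long backing:** white (310,292), turquoise (450,279) and pink (374,153). The white one fits the description.
- **Short backing:** white (322,210) and turquoise (321,167). The white one fits.
- **Cradles:** blue (200,213) and black (371,287).
- **Bars and guide:** purple (164,297), red (141,221), guide (269,213).
- **Spares:** green (383,208) and yellow (229,296).

Next I'll view an enlarged crop and fit box models to both fixed cameras.

```bash
cat > fit.py <<'E'
import cv2, numpy as np
from scipy.optimize import minimize
from plant import robot
def cal(n):
    c=robot.get_calibration(n); f=210/np.tan(np.radians(c['vertical_fov'])/2)
    return dict(K=np.array([[f,0,c['cx']],[0,f,c['cy']],[0,0,1]]),r=c['rvec'],t=c['tvec'],f=f,R=cv2.Rodrigues(c['rvec'])[0],fish=(n=='wrist'))
def proj(c,P):
    P=np.atleast_2d(P).astype(float)
    if c['fish']:
        q=P@c['R'].T+c['t']; rho=np.hypot(q[:,0],q[:,1]); th=np.arctan2(rho,q[:,2])
        s=c['f']*th/np.maximum(rho,1e-9)
        return np.c_[c['K'][0,2]+s*q[:,0],c['K'][1,2]+s*q[:,1]]
    return cv2.projectPoints(P,c['r'],c['t'],c['K'],None)[0].reshape(-1,2)
def ray(c,uv,z):
    d=np.array([(uv[0]-c['K'][0,2])/c['f'],(uv[1]-c['K'][1,2])/c['f'],1.])
    if c['fish']:
        r=np.hypot(d[0],d[1]); d=np.array([d[0]/r*np.sin(r),d[1]/r*np.sin(r),np.cos(r)])
    d=c['R'].T@d; o=-c['R'].T@c['t']; return (o+d*(z-o[2])/d[2])[:2]
def box(l,w,z0,z1,xc=0):
    # densified edges, for the fisheye
    return np.array([[xc+sx*l/2,sy*w/2,z] for sx in (-1,-.5,0,.5,1) for sy in(-1,-.5,0,.5,1) for z in(z0,z1)])/1000.
def cradle(L): return [box(L,70,0,12),box(10,70,0,28,L/2-5),box(10,70,0,28,-L/2+5)]
B={'long_cradle':cradle(160),'short_cradle':cradle(128),'long_backing':[box(120,44,0,16)],'short_backing':[box(88,44,0,16)],
'purple_bar':[box(116,28,0,12)],'red_bar':[box(84,28,0,12)],'guide_block':[box(90,36,0,24)],'green_bar':[box(104,28,0,12)],'yellow_bar':[box(94,28,0,12)]}
S=4
def place(P,x,z=0):
    a=x[2];R=np.array([[np.cos(a),-np.sin(a),0],[np.sin(a),np.cos(a),0],[0,0,1]]);return P@R.T+[x[0],x[1],z]
def render(c,name,x,z,roi):
    m=np.zeros(((roi[3]-roi[1])*S,(roi[2]-roi[0])*S),np.uint8)
    for b in B[name]:
        p=(proj(c,place(b,x,z))-[roi[0]-.5,roi[1]-.5])*S-.5
        h=cv2.convexHull(p.astype(np.float32))
        cv2.fillConvexPoly(m,np.round(h*16).astype(np.int32),255,cv2.LINE_AA,4)
    return cv2.resize(m,None,fx=1/S,fy=1/S,interpolation=cv2.INTER_AREA)/255.
def fit(views,name,x0,z=0):
    # views: list of (cal, mask float full)
    def cost(p):
        x=[p[0]/1000,p[1]/1000,p[2]/50]; s=0
        for c,m in views:
            q=proj(c,[[x0[0],x0[1],z]])[0]; r=int(0.12*c['f']/(c['R']@[x0[0],x0[1],z]+c['t'])[2])+10
            roi=[max(0,int(q[0]-r)),max(0,int(q[1]-r)),min(560,int(q[0]+r)),min(420,int(q[1]+r))]
            M=m[roi[1]:roi[3],roi[0]:roi[2]]; a=render(c,name,x,z,roi)
            s+=np.abs(a-M).sum()/M.sum()
        return s/len(views)
    best=None
    for a0 in ([x0[2]] if len(x0)>2 else np.radians([0,30,60,90,120,150])):
        p0=np.array([x0[0]*1000,x0[1]*1000,a0*50])
        r=minimize(cost,p0,method='Nelder-Mead',options=dict(initial_simplex=p0+np.array([[0,0,0],[8,0,0],[0,8,0],[0,0,10]]),xatol=.05,fatol=1e-4))
        if best is None or r.fun<best.fun: best=r
    return np.array([best.x[0]/1000,best.x[1]/1000,best.x[2]/50]),best.fun
HSV={'long_cradle':((100,110,30),(118,255,255)),'purple_bar':((125,80,30),(145,255,255)),'red_bar':((174,150,60),(185,255,255)),
'green_bar':((50,100,40),(75,255,255)),'yellow_bar':((22,150,90),(34,255,255)),'long_backing':((0,0,110),(180,60,255)),'short_backing':((0,0,110),(180,60,255)),
'guide_block':((0,0,35),(180,75,150)),'short_cradle':((0,0,0),(180,255,62))}
def mask(im,name,uv,rad=45):
    h=cv2.cvtColor(im,cv2.COLOR_BGR2HSV); lo,hi=HSV[name]
    m=cv2.inRange(h,lo,hi)
    if name=='red_bar': m|=cv2.inRange(h,(0,150,60),(4,255,255))
    z=np.zeros_like(m); cv2.circle(z,tuple(int(v) for v in uv),rad,255,-1); m&=z
    m=cv2.morphologyEx(m,cv2.MORPH_CLOSE,np.ones((5,5)))
    n,l,s,_=cv2.connectedComponentsWithStats(m)
    k=1+np.argmax(s[1:,4]); m=(l==k).astype(np.uint8)
    cs,_=cv2.findContours(m,cv2.RETR_EXTERNAL,cv2.CHAIN_APPROX_NONE); cv2.drawContours(m,cs,-1,1,-1)
    return m.astype(float)
UV={'long_cradle':((200,213),(283,290)),'short_cradle':((371,287),(352,174)),'long_backing':((310,292),(366,206)),'short_backing':((322,210),(273,198)),
'purple_bar':((164,297),(402,312)),'red_bar':((141,221),(298,356)),'guide_block':((269,213),(280,232)),'green_bar':((383,208),(269,165)),'yellow_bar':((229,296),(384,259))}
E
cat > s1.py <<'E'
from fit import *
import json
im={n:cv2.imread(f'pics/{n}0.png') for n in('scene','side')}; C={n:cal(n) for n in im}
out={}; ov={n:cv2.resize(im[n],None,fx=2,fy=2,interpolation=cv2.INTER_CUBIC) for n in im}
for k in UV:
    v=[]
    for i,n in enumerate(('scene','side')):
        m=mask(im[n],k,UV[k][i]); v.append((C[n],m))
    g=ray(C['scene'],UV[k][0],.008)
    x,f=fit(v,k,g); fs,_=fit(v[:1],k,x),0
    out[k]=x.tolist(); d=(fs[0]-x)*1000
    print(k,x.round(4),'yaw',round(np.degrees(x[2]),1),'reach',round(np.hypot(*x[:2]),3),'cost',round(f,3),'scene-only diff mm',d[:2].round(1),round(np.degrees(d[2]/1000),1))
    for n in im:
        for b in B[k]:
            h=cv2.convexHull(proj(C[n],place(b,x)).astype(np.float32)); cv2.polylines(ov[n],[np.int32(h*2+.5)],True,(0,0,0) if k!='short_cradle' else (255,255,255),1)
json.dump(out,open('poses.json','w'))
cv2.imwrite('pics/ov_scene.png',ov['scene'][280:680,220:1000]); cv2.imwrite('pics/ov_side.png',ov['side'][230:760,350:950])
E
python3 s1.py; python3 -c "
from plant import robot;print(robot.tip_reach)"
```

```text
long_cradle [ 0.4328 -0.1651  2.8791] yaw 165.0 reach 0.463 cost 0.327 scene-only diff mm [-0.1 -0.9] -0.4
short_cradle [0.6542 0.2365 3.1075] yaw 178.0 reach 0.696 cost 0.226 scene-only diff mm [ 0.3 -0.6] 1.4
long_backing [0.6588 0.0962 0.3319] yaw 19.0 reach 0.666 cost 0.299 scene-only diff mm [-3.  -1.9] -1.2
short_backing [ 0.4399  0.1488 -0.4483] yaw -25.7 reach 0.464 cost 0.359 scene-only diff mm [-4.6  1.2] 0.2
purple_bar [ 0.6486 -0.2394 -0.4152] yaw -23.8 reach 0.691 cost 0.398 scene-only diff mm [-0.6 -1.8] -0.0
red_bar [ 0.4456 -0.3189  0.2128] yaw 12.2 reach 0.548 cost 0.214 scene-only diff mm [-0.2 -0.2] 0.4
guide_block [0.4452 0.0105 3.3058] yaw 189.4 reach 0.445 cost 0.134 scene-only diff mm [-1.  -0.5] -0.0
green_bar [0.4418 0.3075 0.4655] yaw 26.7 reach 0.538 cost 0.524 scene-only diff mm [-1.  -0.9] -2.3
yellow_bar [ 0.6564 -0.0917  3.6386] yaw 208.5 reach 0.663 cost 0.174 scene-only diff mm [-1.  -0.8] -0.1
0.0726
```

View pics/ov_scene.png

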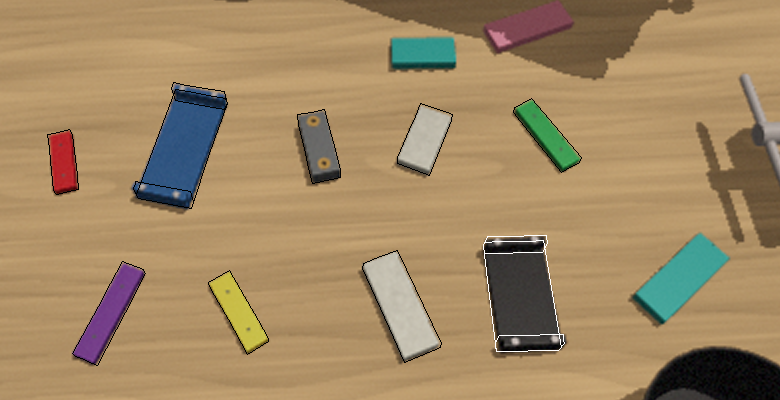

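View pics/ov_side.png

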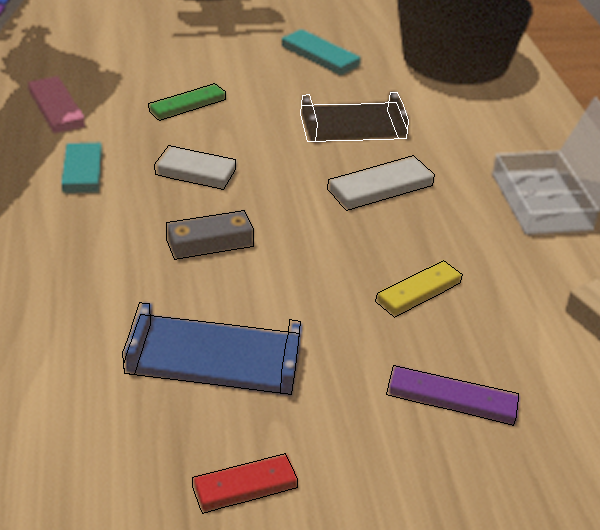

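The box outlines sit on their pieces in both views. The white pieces are plain, and the turquoise and pink look-alikes are clearly different. I'll now check with the wrist camera over the long backing and the blue cradle.

```bash
cat > h.py <<'E'
from fit import *
import json
P=json.load(open('poses.json'))
def yawfor(pos,a):
    q=robot.observe()['q']; best=None
    for k in(-2,-1,0,1,2):
        y=np.degrees(a)+180*k
        if abs(y)>270: continue
        s=robot.ik(pos,[180,0,y])
        if s is not None and abs(s[5])<170:
            d=np.max(np.abs(np.array(s)-q))
            if best is None or d<best[0]: best=(d,y)
    return best[1]
def look(name,tag,z=0.26,back=0.0,k=None):
    x=P[name]; y=yawfor([x[0],x[1],z],x[2]); robot.move_pose([x[0],x[1],z],[180,0,y]); robot.pause(.2)
    c=cal('wrist'); im=robot.grab_frame('wrist'); cv2.imwrite(f'pics/{tag}.png',im); return c,im
def draw(im,c,names,zs,tag,up=1):
    ov=cv2.resize(im,None,fx=1.4,fy=1.4)
    for n,z in zip(names,zs):
        for b in B[n]:
            h=cv2.convexHull(proj(c,place(b,P[n],z)).astype(np.float32)); cv2.polylines(ov,[np.int32(h*1.4)],True,(0,0,255),1)
    cv2.imwrite(f'pics/{tag}.png',ov)
E
python3 - <<'E'
from h import *
for n in('long_backing','long_cradle'):
    c,im=look(n,'w_'+n); draw(im,c,list(B),[0]*9,'wo_'+n)
    cam=-c['R'].T@c['t']; print(n,cam-robot.observe()['tool_pos'],robot.observe()['q'][5],proj(c,[P[n][0],P[n][1],0.01]),robot.observe()['time'])
E
```

```text
long_backing [0.06989661 0.02356757 0.0699432 ] 158.06255535671372 [[282.04509969 188.49724862]] 2.8833
long_cradle [ 0.07161889 -0.02013692  0.06997907] 157.91776139326976 [[281.98005791 189.21918006]] 4.4333
```

View pics/wo_long_backing.png

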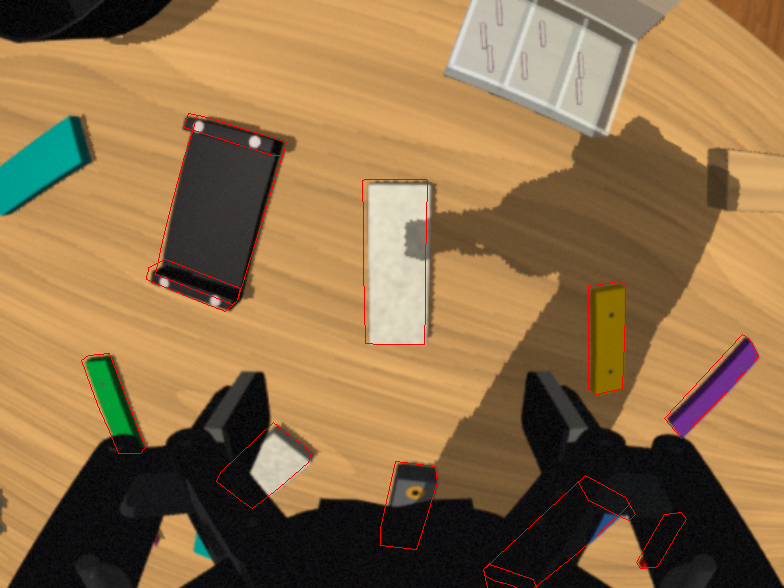

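View pics/wo_long_cradle.png

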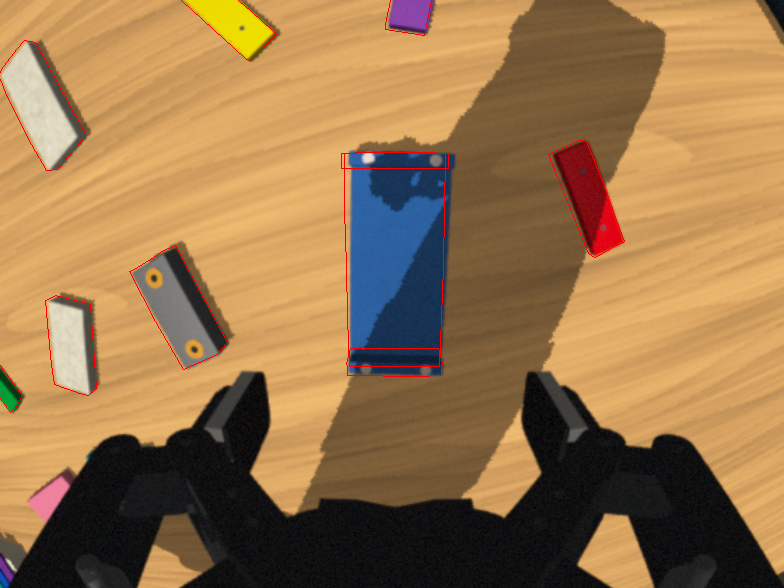

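The outlines are within 2-4 mm of the real edges. I'll refine every piece with the wrist camera at the same relative tool pose, so that any bias cancels.

```bash
cat >> h.py <<'E'
def yawfor(pos,a):
    best=None
    for k in(-2,-1,0,1,2):
        y=np.degrees(a)+180*k
        s=robot.ik(pos,[180,0,y]) if abs(y)<=300 else None
        if s is not None and (best is None or abs(s[5])<best[0]): best=(abs(s[5]),y)
    return best[1]
import pickle
WH=dict(HSV); WH.update(long_cradle=((100,110,20),(120,255,255)),purple_bar=((125,80,20),(150,255,255)),red_bar=((172,150,40),(181,255,255)),
 long_backing=((0,0,60),(180,75,255)),short_backing=((0,0,60),(180,75,255)),guide_block=((0,0,20),(180,75,170)))
def refine(name,c,im,z=0):
    HSV.update(WH); uv=proj(c,[P[name][0],P[name][1],z+.01])[0]
    m=mask(im,name,uv,100); x,f=fit([(c,m)],name,P[name],z); return x,f,m
E
python3 - <<'E'
from h import *
for n in('long_cradle','guide_block','red_bar','purple_bar','long_backing','short_cradle','short_backing'):
    c,im=look(n,'v_'+n); pickle.dump((c,im),open(f'v_{n}.pkl','wb'))
    print(n,robot.observe()['q'][5].round(1),robot.observe()['time'])
E
cat > r.py <<'E'
from h import *
tiles=[];R={}
for n in('long_cradle','short_cradle','long_backing','short_backing','purple_bar','red_bar','guide_block'):
    c,im=pickle.load(open(f'v_{n}.pkl','rb')); x,f,m=refine(n,c,im); R[n]=x
    print(n,((x-P[n])[:2]*1000).round(1),np.degrees(x[2]-P[n][2]).round(1),'cost',round(f,3))
    uv=proj(c,[x[0],x[1],.01])[0]; u,v=int(uv[0]),int(uv[1])
    for k,L in(('p',[(x,(0,0,255))]),):
        ov=cv2.resize(im,None,fx=2,fy=2)
        for xx,col in L:
            for b in B[n]:
                h=cv2.convexHull(proj(c,place(b,xx)).astype(np.float32)); cv2.polylines(ov,[np.int32(h*2+.5)],True,col,1)
        tiles.append(ov[max(0,2*v-200):2*v+100+100,2*u-100:2*u+100][:300])
pickle.dump(R,open('R.pkl','wb'))
tiles.append(np.zeros_like(tiles[0]))
tiles=[cv2.resize(t,(200,300)) for t in tiles]
cv2.imwrite('pics/tiles.png',np.vstack([np.hstack(tiles[:4]),np.hstack(tiles[4:])]))
E
python3 r.py
```

```text
long_cradle -22.1 7.3333
guide_block -25.0 8.3167
red_bar -61.4 9.8167
purple_bar -7.3 10.9667
long_backing -21.9 12.4833
short_cradle 11.1 13.35
short_backing 28.2 14.5667
long_cradle [ 0.9 -2.8] -1.6 cost 0.067
short_cradle [ 0.5 -0.4] 2.3 cost 0.083
long_backing [ 0.  -2.5] -0.1 cost 0.031
short_backing [ 1.3 -2.5] -0.1 cost 0.035
purple_bar [ 0.4 -2.4] -0.6 cost 0.055
red_bar [ 0.2 -1.1] -0.7 cost 0.066
guide_block [ 0.3 -1.1] 0.8 cost 0.047
```

View pics/tiles.png

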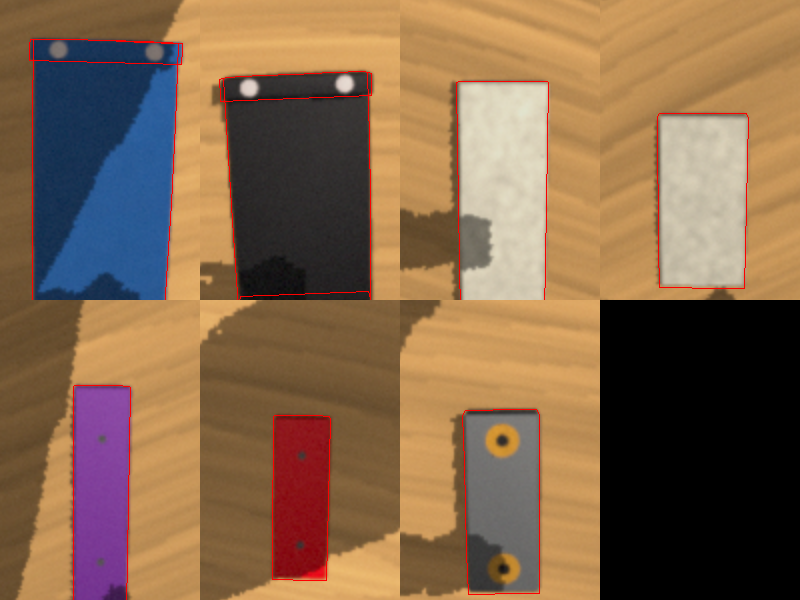

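The wrist fits are tight and consistent, with changes of 3 mm or less. The tiles also show the pieces the right way up: the purple and red punch marks and the guide's bushings face up. I'll do the long backing first.

```bash
cat > pp.py <<'E'
from h import *
R=pickle.load(open('R.pkl','rb'))
W=dict(long_backing=.044,short_backing=.044,purple_bar=.028,red_bar=.028,guide_block=.036)
H=.20
def pick(n,zt):
    x=R[n]; y=yawfor([x[0],x[1],H],x[2]); robot.set_gripper(W[n]+.022)
    robot.move_pose([x[0],x[1],H],[180,0,y])
    hit=robot.line_to([x[0],x[1],zt],vel=.12,guard=12)
    z=robot.observe()['tool_pos'][2]
    robot.set_gripper(0.0); o=robot.observe()
    print('pick',n,'hit',hit,'z',z.round(4),'width',o['gripper_width'].round(4),'f',o['ft_force'].round(1))
    zg=o['tool_pos'][2]
    robot.line_to([x[0],x[1],H],vel=.15); o=robot.observe(); print('lift',o['gripper_width'].round(4),o['ft_force'].round(1),'t',o['time'])
    return zg
def put(n,t,zg,zs):
    # t: target xy,yaw ; zs support height
    h=H
    y=yawfor([t[0],t[1],h],t[2]); robot.move_pose([t[0],t[1],h],[180,0,y])
    robot.line_to([t[0],t[1],zg+zs+.02],vel=.15)
    hit=robot.line_to([t[0],t[1],zg+zs-.001],vel=.03,guard=6)
    o=robot.observe(); print('put hit',hit,'dz',(o['tool_pos'][2]-zg-zs).round(4),'xy err',(o['tool_pos'][:2]-t[:2]).round(4),o['ft_force'].round(1))
    robot.set_gripper(W[n]+.016); robot.pause(.2)
    robot.line_to([t[0],t[1],h],vel=.15); print('t',robot.observe()['time'])
E
python3 - <<'E'
from pp import *
zg=pick('long_backing',.0755)
put('long_backing',R['long_cradle'],zg,.012)
c,im=look('long_cradle','a1'); P['long_backing']=list(R['long_cradle']); pickle.dump((c,im),open('a1.pkl','wb'))
x,f,m=refine('long_backing',c,im,.012); print(((x-R['long_cradle'])*1000).round(1),f)
P['long_backing']=list(x);P['long_cradle']=list(R['long_cradle']); draw(im,c,['long_cradle','long_backing'],[0,.012],'a1o')
E
```

```text
Traceback (most recent call last):
  File "pp.py", line 11, in pick
    print('pick',n,'hit',hit,'z',z.round(4),'width',o['gripper_width'].round(4),'f',o['ft_force'].round(1))
                                                    ^^^^^^^^^^^^^^^^^^^^^^^^
AttributeError: 'float' object has no attribute 'round'
```

```bash
sed -i "s/o\['gripper_width'\].round(4)/round(o['gripper_width'],4)/g" pp.py
python3 - <<'E'
from pp import *
o=robot.observe(); print(o['gripper_width'],o['tool_pos'],o['ft_force'],o['time']); zg=o['tool_pos'][2]
x=R['long_backing']
robot.line_to([x[0],x[1],H],vel=.15); o=robot.observe(); print('lift',o['gripper_width'],o['ft_force'].round(1))
E
```

```text
0.04214599783953363 [0.65958156 0.09363234 0.0767878 ] [-0.8386719  -0.86579694  5.03217013] 17.35
lift 0.0421921719079935 [-0.6  0.8 -1.6]
```

```bash
python3 - <<'E'
from pp import *
put('long_backing',R['long_cradle'],.0768,.012)
c,im=look('long_cradle','a1'); P['long_backing']=list(R['long_cradle']); pickle.dump((c,im),open('a1.pkl','wb'))
x,f,m=refine('long_backing',c,im,.012); print(((x-R['long_cradle'])*1000).round(1),f)
P['long_backing']=list(x);P['long_cradle']=list(R['long_cradle']); draw(im,c,['long_cradle','long_backing'],[0,.012],'a1o')
E
```

```text
put hit True dz -0.0001 xy err [-0.0003  0.0002] [-1.3  0.5  5.1]
t 22.4417
[-1.3 -0.2  3.6] 0.02291433281900615
```

View pics/a1o.png

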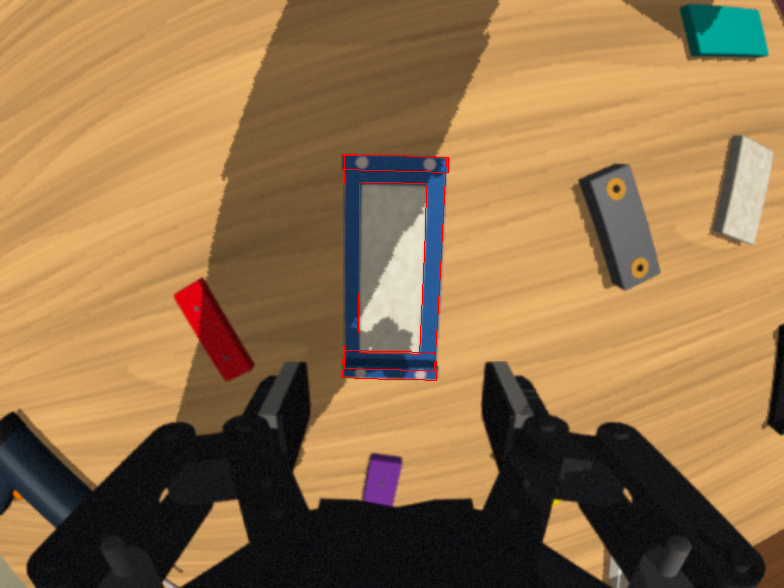

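The backing is centred in the blue cradle to about 1 mm. Next the purple bar, then the guide.

```bash
python3 - <<'E'
from pp import *
t=np.array(R['long_cradle'])+[-.0007,0,.002]
zg=pick('purple_bar',.0760)
put('purple_bar',t,zg,.028)
c,im=look('long_cradle','a2'); P['purple_bar']=list(t)
x,f,m=refine('purple_bar',c,im,.028); print(((x-t)*1000).round(1),f)
P['purple_bar']=list(x);P['long_cradle']=list(R['long_cradle']); draw(im,c,['long_cradle','purple_bar'],[0,.028],'a2o')
E
```

```text
pick purple_bar hit False z 0.0772 width 0.0254 f [-0.9 -0.5  5.4]
lift 0.0255 [ 0.1 -0.5 -0.5] t 26.7583
put hit True dz -0.0001 xy err [-0.0002  0.0001] [0.4 0.5 5. ]
t 30.3
[-1.7 -0.4  7.7] 0.059189733100194646
```

View pics/a2o.png

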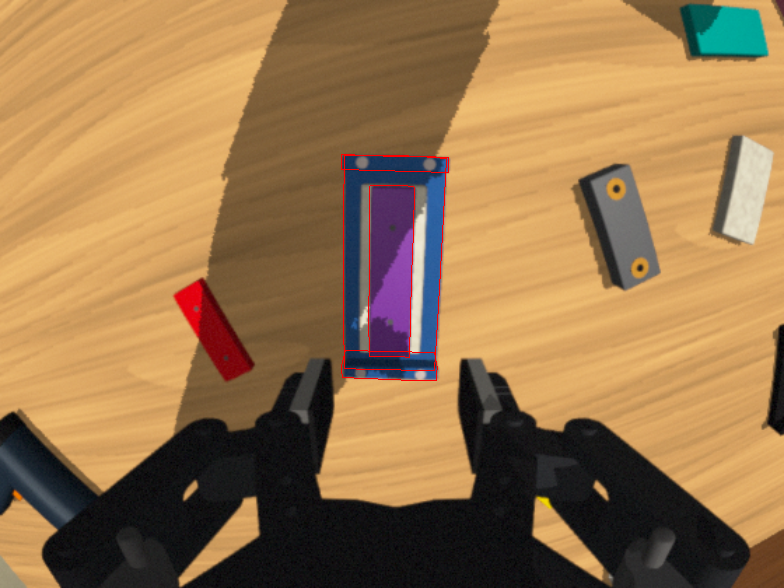

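```bash
python3 - <<'E'
from pp import *
t=np.array(R['long_cradle'])+[-.0010,0,.004]
zg=pick('guide_block',.0815)
put('guide_block',t,zg,.040)
c,im=look('long_cradle','a3'); P['guide_block']=list(t)
x,f,m=refine('guide_block',c,im,.040); print(((x-t)*1000).round(1),f)
P['long_cradle']=list(R['long_cradle']); P['guide_block']=list(t); draw(im,c,['long_cradle','guide_block'],[0,.040],'a3o')
t=np.array(R['short_cradle'])
zg=pick('short_backing',.0755)
put('short_backing',t,zg,.012)
c,im=look('short_cradle','a4'); P['short_backing']=list(t)
x,f,m=refine('short_backing',c,im,.012); print(((x-t)*1000).round(1),f)
P['short_cradle']=list(R['short_cradle']); P['short_backing']=list(x); draw(im,c,['short_cradle','short_backing'],[0,.012],'a4o')
E
```

```text
pick guide_block hit False z 0.0823 width 0.0347 f [-1.1  0.9  5.9]
lift 0.0345 [ 0.2 -0.1 -2.2] t 34.3667
put hit True dz 0.0 xy err [-0.0002  0.0001] [1.3 0.1 5.6]
t 37.475
[-15.5   3.5  -3.2] 0.16173782387478328
pick short_backing hit False z 0.0763 width 0.0425 f [ 0.2 -0.7  5.9]
lift 0.0422 [-0.1 -0.1 -0. ] t 42.0833
put hit True dz 0.0001 xy err [-0.0003 -0.    ] [-1.2 -0.6  5.9]
t 45.85
[-2.2 -0.6  0.8] 0.03755106443219048
```

View pics/a3o.png

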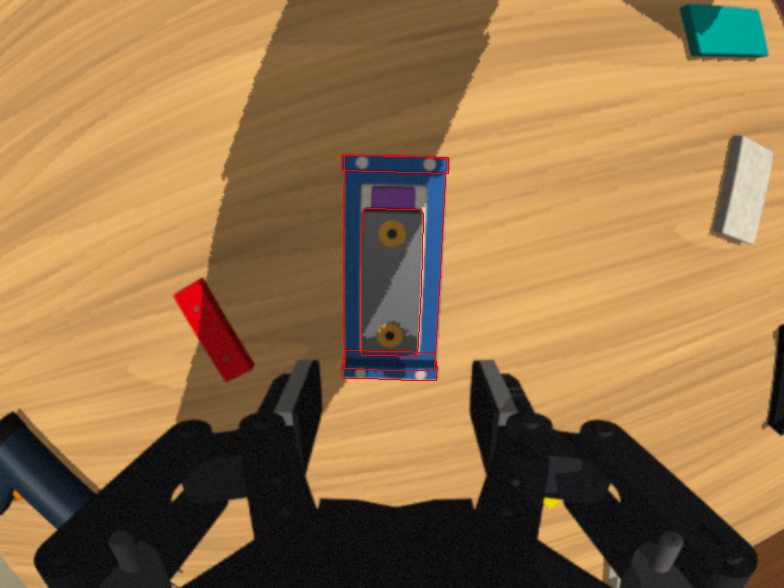

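View pics/a4o.png

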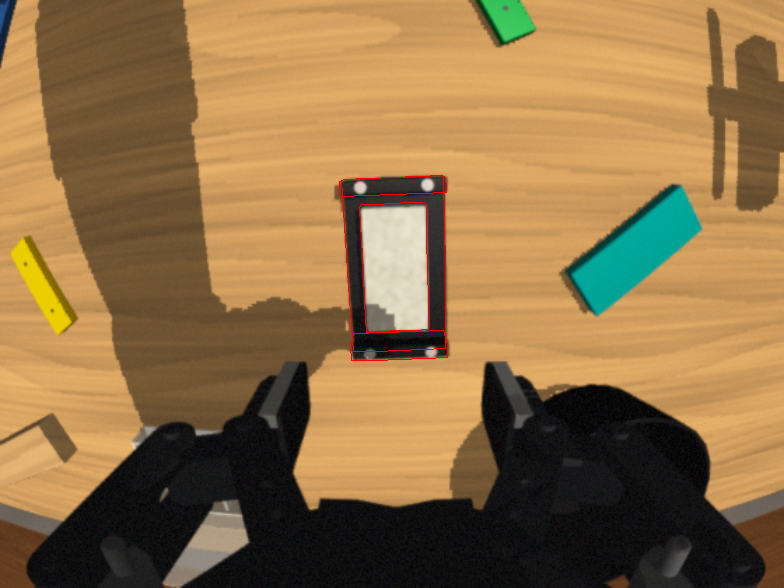

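The guide's outline, drawn at its target pose, matches the picture. The automatic fit there was thrown off by white and purple pixels in its mask (cost 0.16). The short backing is within about 2 mm. Red bar next.

```bash
python3 - <<'E'
from pp import *
t=np.array(R['short_cradle'])+[-.0012,-.0003,.001]
zg=pick('red_bar',.0755)
put('red_bar',t,zg,.028)
c,im=look('short_cradle','a5'); P['red_bar']=list(t)
x,f,m=refine('red_bar',c,im,.028); print(((x-t)*1000).round(1),f)
P['short_cradle']=list(R['short_cradle']); P['red_bar']=list(x); draw(im,c,['short_cradle','red_bar'],[0,.028],'a5o')
# out of view of the fixed cameras
q=robot.observe()['q']; robot.goto_joints([62.699, 5.964, 5.575, 89.605, 0, q[5]]); robot.pause(.3)
for n in('scene','side'): 
    i=robot.grab_frame(n); cv2.imwrite(f'pics/{n}9.png',i)
    cv2.imwrite(f'pics/{n}9c.png',cv2.resize(i[130:380,100:430] if n=='scene' else i[130:390,200:450],None,fx=2.2,fy=2.2,interpolation=cv2.INTER_CUBIC))
print(robot.observe()['time'])
E
```

```text
pick red_bar hit False z 0.0764 width 0.0262 f [-0.5  0.4  5.9]
lift 0.026 [ 0.3 -0.8 -0.3] t 51.3667
put hit True dz 0.0001 xy err [-0.0003 -0.    ] [-1.   0.5  5.1]
t 56.0833
[-0.4 -1.   4.7] 0.04965747111179936
59.2667
```

View pics/a5o.png

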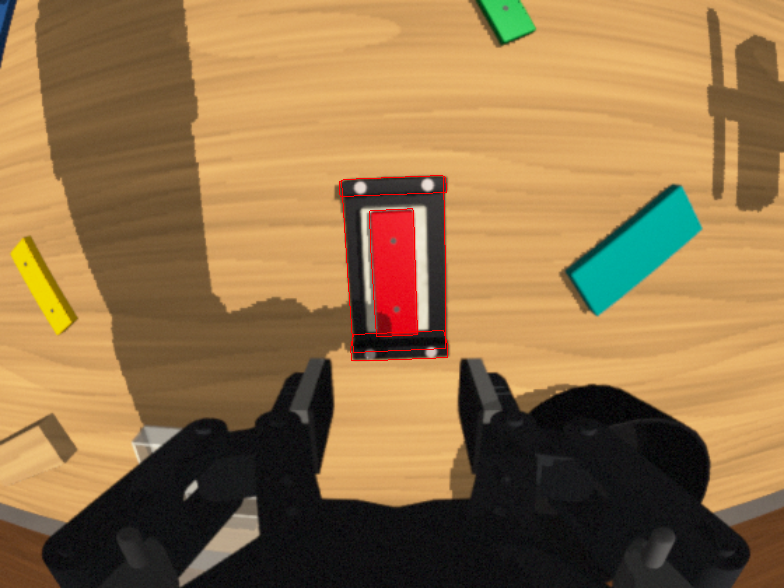

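View pics/scene9c.png

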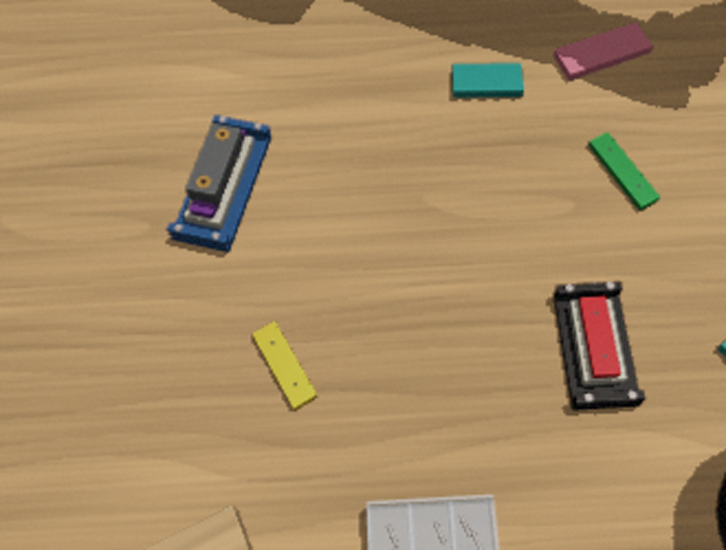

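View pics/side9c.png

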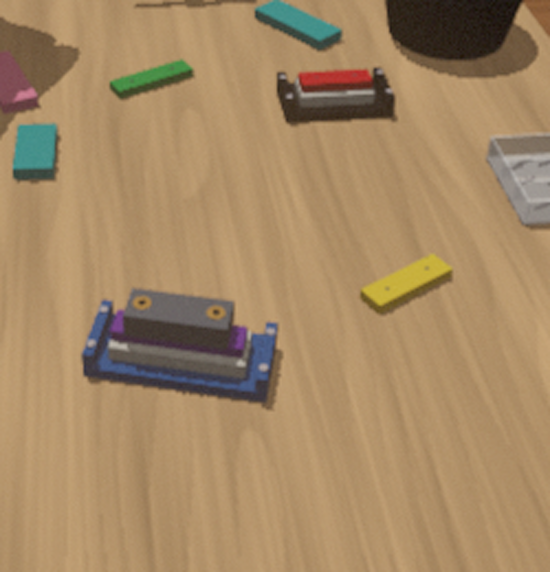

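Both stacks stand flat, and the spares look untouched. In the scene view the guide looks offset, which may be parallax, so I'll project the nominal stack to check.

```bash
python3 - <<'E'
from pp import *
rows=[]
for n,(a,b,c2,d) in dict(scene=(165,265,150,270),side=(240,330,220,340)).items():
    c=cal(n); im=cv2.imread(f'pics/{n}9.png'); ov=cv2.resize(im,None,fx=6,fy=6,interpolation=cv2.INTER_CUBIC)
    x=R['long_cradle']
    for k,z in(('long_cradle',0),('long_backing',.012),('purple_bar',.028),('guide_block',.04)):
        for bx in B[k]:
            h=cv2.convexHull(proj(c,place(bx,x,z)).astype(np.float32)); cv2.polylines(ov,[np.int32(h*6+3)],True,(0,0,255) if k!='guide_block' else (0,255,255),1)
    rows.append(cv2.resize(ov[a*6:b*6,c2*6:d*6],(400,int(400*(b-a)/(d-c2)))))
h=max(r.shape[0] for r in rows); cv2.imwrite('pics/chk.png',np.hstack([cv2.copyMakeBorder(r,0,h-r.shape[0],0,0,0) for r in rows]))
for n in('green_bar','yellow_bar'):
    v=[]
    for i,s in enumerate(('scene','side')): v.append((cal(s),mask(cv2.imread(f'pics/{s}9.png'),n,UV[n][i])))
    x,f=fit(v,n,P[n]); print(n,((x-P[n])*1000).round(1))
E
```

```text
green_bar [0. 0. 0.]
yellow_bar [0. 0. 0.]
```

View pics/chk.png

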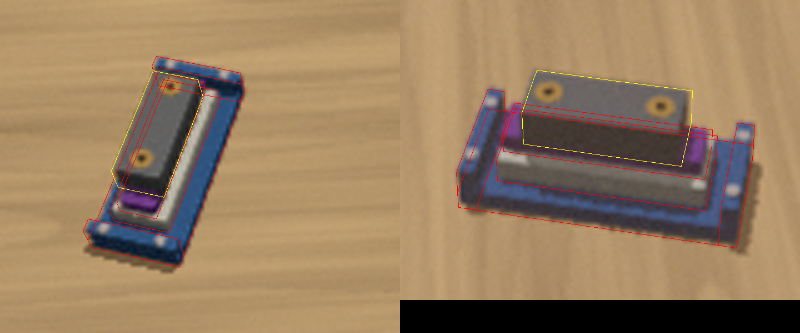

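The projected stack matches both views to within 1-2 mm, so the apparent offset was parallax. The spares have moved 0 mm. Handing in.

```bash
python3 -c "
from plant import robot
robot.job_done(); print(robot.observe()['time'])"
```

```text
the job is handed in; nothing more can be done
the job is handed in; nothing more can be done
```

I built both stacks and handed the job in at about 59 s of the 133 s allowed. The blue cradle holds the long white backing, the purple bar and the guide block. The black cradle holds the short white backing and the red bar.

- **Position:** wrist-camera fits after each placing put both backings and both bars within about 3 mm and 0.5° of their targets.
- **Guide block:** the automatic fit failed here (about 15 mm off, high cost) because its mask took in white and purple pixels. I relied instead on its outline drawn at the target, which matched in the wrist, scene and side pictures to about 1–2 mm.
- **Spares and look-alikes:** the green and yellow bars measured 0 mm of movement. I never reached for the pink and turquoise boards.
- **Arm:** it was parked clear of everything at hand-in. The force readings I printed stayed around 6 N or less.

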